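Set up the burger press: bottom plate into the well, press arm down

TASK

Get the burger press ready for service: slide the round bottom plate across the white loading table, without lifting it off, until it drops into the round well and lies flat on its floor. Then lower the press arm gently, all the way down, so that its head closes onto the plate, and let go. Leave the square plate where it lies, and don't disturb the small steel cups.

Things in the scene. Friction and masses are not known exactly. Their poses are not given: they have to be found in the camera images.
- press: burger press, fixed: aluminium base under a flat, level white plastic loading table, whose surface is 40 mm above the stand. Origin on the stand under the centre of the round well; z up; x points from the loading table over the well to the hinge. The table spans x -185 to +92 and y -102 to +102 mm. The hinge bracket stands at x 53 to 89 mm, |y| under 30 mm, up to 43 mm above the table
- well (a point): centre of the well's floor, 28 mm above the stand; axes as the press. The well is a round hole in the table, 94 mm wide, 12 mm deep; its edge towards the loading table is flush, so a plate can be slid in; round its hinge side (x > 10 mm) a horseshoe rim, 47 mm inner and 55 mm outer radius, stands 7 mm above the table as a backstop
- round_plate: round steel bottom plate, diameter 90 mm, 10 mm thick, about 0.25 kg, loose, lying on the loading table beside the square one (which of the two lies on which side varies); too wide to grip, so it is pushed by its edge. Origin at the centre of its underside, z up. In the well its top lies 2 mm below the table's surface
- square_plate: square steel plate 78 x 78 x 10 mm for another mould, loose on the loading table; origin at the centre of its underside, z up. It stays on the table
- press_arm (a joint): hinge of the press arm, rad: 0 = fully down (arm level, head 1.5 mm inside the well's mouth, just clear of a seated plate), 1.57 = upright, 1.85 = leaning back, stop. Axis along the press's y at x = +70 mm, 70 mm above the stand. Stiff: the arm stays where left; 3 to 8 N at the cross-bar move it. Its head, 84 mm wide, centred 70 mm from the hinge, projects 32 mm from the arm's underside
- handle (a point): middle of the arm's cross-bar, 170 mm from the hinge axis: a bar 22 mm thick with black grips, 112 mm long along the press's y; the arm, 16 mm wide, joins it in the middle. With the arm down it lies at the press's x = -100 mm, 70 mm above the stand; with the arm up it is the topmost part. Axes turn with the arm
- cup_a: small steel cup, 64 mm wide, 36 mm high, loose bystander on the left; origin under its centre
- cup_b: the second such steel cup, farther off on the left. (On the other side, right of the stand from about y = -0.2 m on, stands a fixed open rack whose upper shelf has its top about 390 mm above the stand: pass over it or round its near end)
There are look-alikes about, which are no part of the job. Leave any yellow look-alike of the round_plate alone.

How it is judged:
By the outcome, as a careful person would: the job done as asked, in the order asked, and still so for the second after the job is handed in, with the robot touching nothing.
It also fails if it takes over 61 s, if anything falls off the work surface, if the arm or the gripper's body presses on something with over 40 N, if the wrist force passes 120 N, or if a joint passes its speed limit or range.

ROBOT

A 6-joint arm with a two-finger parallel gripper is mounted at the origin on a cart in front of the work surface, level with it; the furniture and walls round the work are solid. World frame = base frame: x ahead of the robot, y to its left, z up, the work surface at z = 0. Lengths are in mm, angles in rad, forces in N, time in s.
With the tool pointing down it reaches from about 350 to 975 mm from the base axis. Payload 7.1 kg.
Tool frame: the origin (TCP) lies on the front face of the gripper's body, between the roots of the fingers; the fingertips stand 80 mm ahead of it and the grasp point (between the pads) lies 61 mm ahead of it (env.tips_ahead is the distance from the TCP to the fingertips, in mm); z points along the fingers, y is the line along which they close (so a half turn about z gives the same grasp; the last joint's range is limited). The gripper opens to 88 mm and grips with 3 to 60 N. Pads are 20 mm wide; open, the fingers measure 115 mm over their backs; the gripper's body (75 mm by 178 mm) begins 61 mm behind the grasp point.
Start: joints at [1.13, 0.423, 1.63, -0, 1.089, -0.019], TCP at [255.845, 570.218, 302.675] pointing down, gripper open.
Joint ranges: [-3, 3], [-0.9, 2.11], [0.09, 2.58], [-1.31, 4.45], [0.11, 2.69], [-2.54, 2.54]. Speed limits (rad/s): [2.39, 2.39, 3.01, 3.14, 3.14, 3.14].

INTERFACE

Orientations are given as a unit quaternion [x, y, z, w].
In Python, from station import env, set_gripper, viewer, workorder gives the robot as it stands. Calls block until the motion is done:
- env.reach(position, orientation): joint-space move of the TCP to a pose.
- env.move_l(position, rot=None, rate=150, f_stop=None): straight line of the TCP; rot=None keeps the orientation; rate is the mean speed in mm/s. With f_stop (N) it stops when the force on the tool has changed by that much, and returns True; else False.
- env.move_joints(angles): joint-space move.
- set_gripper(opening): finger opening in mm; the grip force is fixed at half the most; returns when the fingers have stopped.
- env.hold(seconds).
- env.ik(position, orientation): joint angles nearest the present ones, or None.
- env.read_state(): the state.
- viewer.camera(name): name is "scene" or "side" or "wrist"; returns the picture (400x640x3 uint8, blue, green, red); there is no depth.
- viewer.camera_params(name): a dict with "fx", "fy", "cx", "cy" (pixels), "pose" (4x4, takes a point from camera to world coordinates); the wrist camera has in their place "tool_from_camera" (4x4, takes a point from camera to tool coordinates, whose origin is the TCP and whose axes are the flange's). Camera axes: x right, y up, looking along -z (the intrinsics and any distortion apply to the point x, -y, -z); pixel columns grow to the right and rows downward; lengths in mm; the calibration is good to about 2 mm. A picture is of the moment at which its call begins: read the wrist's pose just before it. camera_params takes no time and is no camera call.
A pose or a line that the arm cannot do raises env.IKError and nothing moves.
- workorder.sign_off(): hands the job in; it is judged then, once.
The state is a dict: "time_s": time; "qpos": joint angles; "dq": joint speeds; "tau": joint torques, N m; "tool_pos": TCP position; "orientation": TCP orientation; "force": force on the tool from outside, world axes, zero at the start; "wrist_torque": the same for the moment, N m; "width": finger opening in mm; "grip_force": force on a finger pad.
Only numpy, scipy, OpenCV 4.12 (cv2) and the standard library are available. Lean on these libraries where they do the work, as an engineer would, in place of code of your own. Each camera call takes 0.05 s, during which the arm holds its last target. There are 200 camera calls.

## Working session

There is one attempt and no reset: what is moved stays moved. The work goes in short steps, each a Python script; the robot and the scene stay as the last script left them, time stands still between calls to the robot, and variables do not carry over. Pictures are saved under pics/ and viewed, at most 10 in all, crops included, and the job is handed in when it is done.

```bash
ls; mkdir -p pics
python3 - <<'E'
from station import env, viewer
import cv2, numpy as np
a=viewer.camera("scene"); b=viewer.camera("side")
cv2.imwrite("pics/scene.png",a); cv2.imwrite("pics/side.png",b)
np.set_printoptions(precision=4,suppress=True)
for n in("scene","side","wrist"):print(n,viewer.camera_params(n))
print(env.read_state()['time_s'])
E
```

```text
pics
scene {'fx': 390.0665423606739, 'fy': 390.0665423606739, 'cx': 315.4661494229964, 'cy': 195.55826334392583, 'pose': array([[   0.3918,    0.6665,   -0.6343,  -83.0751],
       [  -0.92  ,    0.2774,   -0.2767, -115.4673],
       [  -0.0085,    0.692 ,    0.7219,  739.1285],
       [   0.    ,    0.    ,    0.    ,    1.    ]])}
side {'fx': 412.8596238129269, 'fy': 412.8596238129269, 'cx': 316.04803380065687, 'cy': 200.57605249773763, 'pose': array([[ -0.6678,  -0.5735,   0.4744, 964.1544],
       [  0.7441,  -0.5299,   0.4069, 537.9588],
       [  0.018 ,   0.6247,   0.7806, 799.6944],
       [  0.    ,   0.    ,   0.    ,   1.    ]])}
wrist {'fx': 310.5881432619056, 'fy': 310.5881432619056, 'cx': 325.7871838289197, 'cy': 194.7987600963016, 'tool_from_camera': array([[ -0.0018,   0.9537,   0.3006,  82.2938],
       [  1.    ,   0.0012,   0.002 ,   0.3813],
       [  0.0015,   0.3006,  -0.9537, -81.7089],
       [  0.    ,   0.    ,   0.    ,   1.    ]])}
0.1
```

View pics/scene.png

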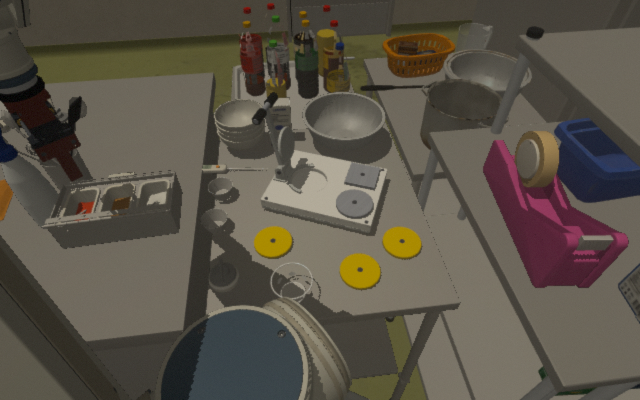

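View pics/side.png

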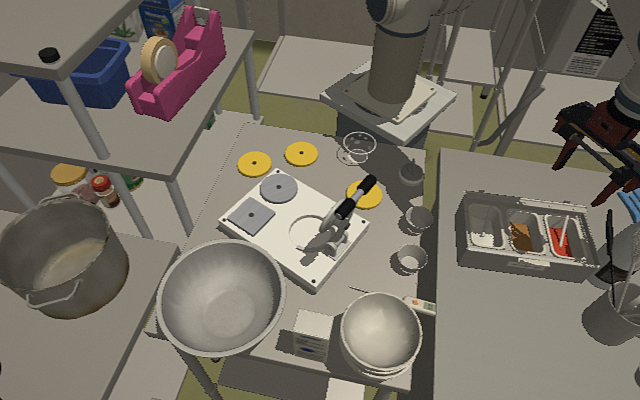

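Scene: the grey round plate is at (355,204) and the grey square plate at (362,175). The well is near (311,180), the arm is up with its handle at (265,108), and the cups are at (220,190) and (214,222). The look-alikes are the yellow discs at (273,241), (360,270) and (402,242), plus the glass ring at (292,280). I choose the grey disc lying on the white table and will check it in close crops.

Run:
```python
import cv2
a=cv2.imread("pics/scene.png")[85:235,200:400]; b=cv2.imread("pics/side.png")[150:300,210:410]
for n,i in(("c1",a),("c2",b)):cv2.imwrite(f"pics/{n}.png",cv2.convertScaleAbs(cv2.resize(i,None,fx=4,fy=4,interpolation=cv2.INTER_CUBIC),alpha=1.2))
```

```text
(no output)
```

View pics/c1.png

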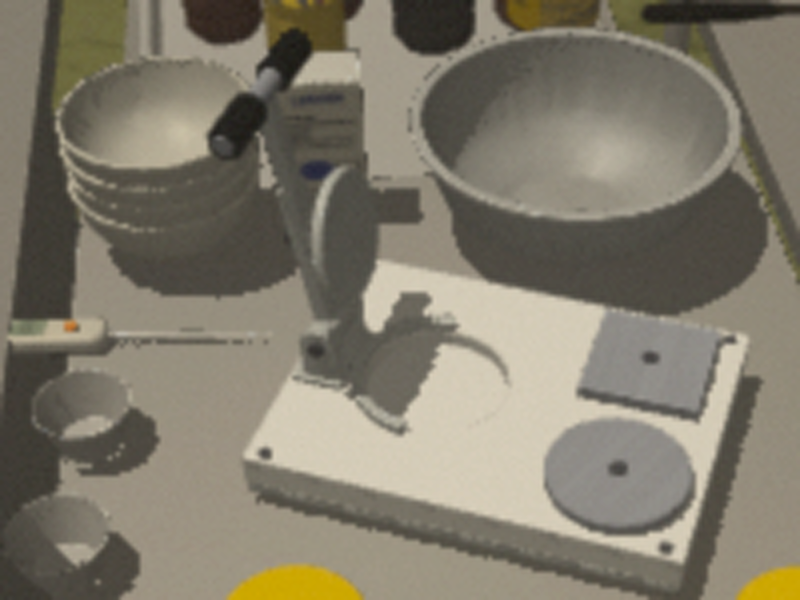

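View pics/c2.png

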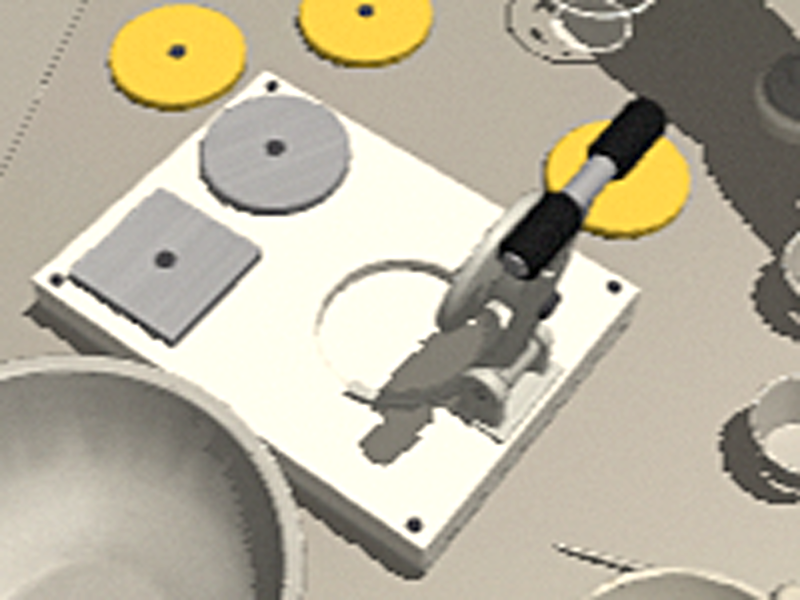

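The crops confirm it: the grey steel disc is on the white table beside the square plate, with its centre hole at c1 (618,468) and c2 (275,148). The square plate's hole is at c1 (650,357) and c2 (165,260). The arm is up, with the bar middle at c1 (263,85) and c2 (583,188).

```bash
cat > h.py <<'E'
import numpy as np
from scipy.optimize import least_squares
from station import env, viewer
P={n:viewer.camera_params(n) for n in("scene","side")}
O={"scene":(200,85),"side":(210,150)}
def proj(n,X):
    p=P[n];T=np.linalg.inv(p["pose"]);c=T[:3,:3]@X+T[:3,3]
    return np.array([p["cx"]+p["fx"]*c[0]/-c[2],p["cy"]+p["fy"]*-c[1]/-c[2]])
def crop(n,uv): return np.array(uv)/4+O[n]
def onplane(n,uv,z):
    p=P[n];d=p["pose"][:3,:3]@np.array([(uv[0]-p["cx"])/p["fx"],-(uv[1]-p["cy"])/p["fy"],-1.]);o=p["pose"][:3,3]
    return o+d*(z-o[2])/d[2]
E
python3 - <<'E'
from h import *
np.set_printoptions(precision=1,suppress=True)
C={(-185,-102):[("scene",(748,338)),("side",(33,282))],(-185,102):[("scene",(690,563)),("side",(268,70))],
 (92,102):[("scene",(243,461)),("side",(640,290))],(92,-102):[("side",(425,552)),("scene",(378,262))]}
# decide handedness: y_press = z cross x
def model(q,s):
    x,y,t=q;r=[]
    for (a,b),l in C.items():
        b=b*s
        X=np.array([x+a*np.cos(t)-b*np.sin(t),y+a*np.sin(t)+b*np.cos(t),40])
        for n,uv in l:r.append(proj(n,X)-crop(n,uv))
    return np.ravel(r)
for s in(1,-1):
    R=least_squares(model,[550,0,1.5],args=(s,),loss='soft_l1');print(s,R.cost,R.x, R.x[2]*57.3);print(model(R.x,s))
    if s==1 or R.cost<best.cost: best=R
x,y,t=best.x
Rt=np.array([[np.cos(t),np.sin(t)],[-np.sin(t),np.cos(t)]])
for nm,z,a,b in(("round",50,(618,468),(275,148)),("square",50,(650,357),(165,260))):
    for n,uv in(("scene",a),("side",b)):
        X=onplane(n,crop(n,uv),z);print(nm,n,X,"press",Rt@(X[:2]-[x,y]))
f=lambda X:np.r_[proj("scene",X)-crop("scene",(263,85)),proj("side",X)-crop("side",(583,188))]
H=least_squares(f,[500,100,240]);print("handle",H.x,H.cost,"press",Rt@(H.x[:2]-[x,y]))
for nm,a in(("cupA",(220,184)),("cupB",(213,216))):print(nm,onplane("scene",a,36))
for nm,a in(("yel1",(273,240)),("yel2",(360,270)),("yel3",(402,242)),("glass",(292,277))):print(nm,onplane("scene",a,10))
print(env.read_state()['orientation'])
E
```

```text
1 8.060011606615967 [575.9 190.5   1.7] 95.22632632594826
[ 0.1 -0.6 -0.5 -0.9 -1.8  0.1 -0.9 -0.1 -0.6 -0.6 -0.3 -0.6 -0.3 -0.8
 -5.3 -1.4]
-1 498.96465835308396 [534.2 154.8   2.9] 167.7498659395994
[  -0.1   -0.4   -0.    -1.1  -49.   -84.1  -11.5  118.9   -1.    -0.7
    0.1   -0.3    1.1 -119.8   33.9   86.8]
round scene [538.8  53.6  50. ] press [-133.    49.4]
round side [538.1  54.2  50. ] press [-132.3   50.1]
square scene [639.1  66.6  50. ] press [-129.2  -51.6]
square side [638.7  67.7  50. ] press [-128.1  -51.4]
handle [570.9 291.5 239.7] 0.09963621968713829 press [101.   -4.2]
cupA [478.1 397.5  36. ]
cupB [378.7 353.2  36. ]
yel1 [387.1 199.3  10. ]
yel2 [387.6 -14.2  10. ]
yel3 [497.4 -79.6  10. ]
glass [314.  115.4  10. ]
[ 0.2  1.  -0.  -0. ]
```

```bash
cat >> h.py <<'E'
from scipy.spatial.transform import Rotation as Ro
def quat(heading_deg,tilt=0):   # tool x along heading (world deg), tool z down; tilt: tool z leans towards +x of tool
    a=np.radians(heading_deg);x=np.array([np.cos(a),np.sin(a),0]);z=np.array([0,0,-1.]);y=np.cross(z,x)
    return (Ro.from_matrix(np.c_[x,y,z])*Ro.from_euler('y',tilt,degrees=True)).as_quat()
E
python3 - <<'E'
from h import *
np.set_printoptions(precision=2,suppress=True)
C={(-185,-102):[("scene",(748,338)),("side",(33,282))],(-185,102):[("scene",(690,563)),("side",(268,70))],
 (92,102):[("scene",(243,461)),("side",(640,290))],(92,-102):[("side",(425,552))]}
def model(q):
    x,y,t=q;r=[]
    for (a,b),l in C.items():
        X=np.array([x+a*np.cos(t)-b*np.sin(t),y+a*np.sin(t)+b*np.cos(t),40])
        for n,uv in l:r.append(proj(n,X)-crop(n,uv))
    return np.ravel(r)
R=least_squares(model,[576,190,1.66]);print(R.x,np.degrees(R.x[2]));print(model(R.x))
x,y,t=R.x;M=np.array([[np.cos(t),-np.sin(t)],[np.sin(t),np.cos(t)]])
for X in([538.5,53.9],[639,67],[571,291.5]):print(M.T@(np.array(X)-[x,y]))
s=env.read_state();print(Ro.from_quat(s['orientation']).as_matrix(),s['qpos'])
W=lambda a,b,z:np.r_[M@[a,b]+[x,y],z]
d=np.degrees(t)
for p,nm in((W(-175,62,123),'push0'),(W(-43,12,123),'push1'),(W(120,0,305),'bar0'),(W(-90,0,165),'bar1')):
  for h in(d-16,d,d+180-16,d+180):
    q=env.ik(p,quat(h));print(nm,p,round(h),q)
E
```

```text
[576.01 190.72   1.66] 95.37085961642038
[-0.02 -0.79 -0.5  -0.62 -1.72 -0.1  -1.05  0.05 -0.61 -0.54 -0.31 -0.66
 -0.03 -0.77]
[-132.7    50.15]
[-129.07  -51.14]
[100.81  -4.45]
[[-0.91  0.41 -0.  ]
 [ 0.41  0.91 -0.  ]
 [-0.   -0.   -1.  ]] [ 1.13  0.42  1.63 -0.    1.09 -0.02]
push0 [530.66  10.68 123.  ] 79 [-0.    0.57  1.93 -0.    0.64  0.18]
push0 [530.66  10.68 123.  ] 95 [-0.    0.57  1.93 -0.    0.64 -0.1 ]
push0 [530.66  10.68 123.  ] 259 None
push0 [530.66  10.68 123.  ] 275 None
push1 [568.08 146.78 123.  ] 79 [ 0.23  0.62  1.81 -0.    0.71  0.42]
push1 [568.08 146.78 123.  ] 95 [ 0.23  0.62  1.81 -0.    0.71  0.14]
push1 [568.08 146.78 123.  ] 259 None
push1 [568.08 146.78 123.  ] 275 None
bar0 [564.77 310.19 305.  ] 79 [ 0.48  0.45  1.58 -0.    1.11  0.67]
bar0 [564.77 310.19 305.  ] 95 [ 0.48  0.45  1.58 -0.    1.11  0.39]
bar0 [564.77 310.19 305.  ] 259 [ 0.48  0.45  1.58 -0.    1.11 -2.47]
bar0 [564.77 310.19 305.  ] 275 None
bar1 [584.43 101.11 165.  ] 79 [ 0.15  0.56  1.78 -0.    0.8   0.34]
bar1 [584.43 101.11 165.  ] 95 [ 0.15  0.56  1.78 -0.    0.8   0.06]
bar1 [584.43 101.11 165.  ] 259 None
bar1 [584.43 101.11 165.  ] 275 None
```

```bash
cat >> h.py <<'E'
px,py,pt=576.0,190.7,np.radians(95.37)
M=np.array([[np.cos(pt),-np.sin(pt)],[np.sin(pt),np.cos(pt)]])
W=lambda a,b,z:np.r_[M@[a,b]+[px,py],z]
D=np.degrees(pt)
def snap(name):
    import cv2
    s=env.read_state();i=viewer.camera("wrist");cv2.imwrite(f"pics/{name}.png",i)
    T=np.eye(4);T[:3,:3]=Ro.from_quat(s['orientation']).as_matrix();T[:3,3]=s['tool_pos']
    np.save(f"pics/{name}.npy",T@viewer.camera_params("wrist")["tool_from_camera"]);return i
def wpress(name,uv,z):
    p=viewer.camera_params("wrist");T=np.load(f"pics/{name}.npy")
    P["w"]=dict(p,pose=T);X=onplane("w",uv,z);return M.T@(X[:2]-[px,py])
E
python3 - <<'E'
from h import *
import cv2
s=env.read_state()
env.move_l([255.8,570.2,400],rate=250)
env.reach(W(-80,10,340),quat(D))
set_gripper(60)
i=snap("w1");cv2.imwrite("pics/w1b.png",cv2.resize(i,(800,500),interpolation=cv2.INTER_CUBIC))
s=env.read_state();print(s['time_s'],s['tool_pos'],s['width'])
E
```

```text
Traceback (most recent call last):
NameError: name 'set_gripper' is not defined
```

```bash
sed -i 's/^from station.*/from station import env, viewer, set_gripper, workorder/' h.py
python3 - <<'E'
from h import *
import cv2
set_gripper(60)
i=snap("w1");cv2.imwrite("pics/w1b.png",cv2.resize(i,(800,500),interpolation=cv2.INTER_CUBIC))
s=env.read_state();print(s['time_s'],s['tool_pos'],s['width'])
E
```

```text
3.3417 [573.53327558 110.08419038 340.00626096] 60.07755055235604
```

View pics/w1b.png

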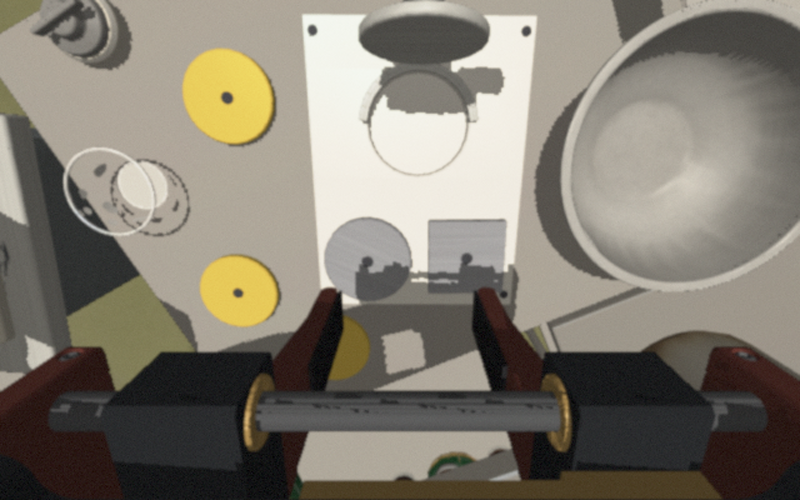

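Wrist picture (800x500): the round plate's hole is at (367,262) and the square plate's at (466,258). The well's edges are left 368, right 468 and bottom (418,175).

Run:
```python
from h import *
np.set_printoptions(precision=1,suppress=True)
for n,u,z in(("round",(367,262),50),("sq",(466,258),50),("sq corner TL",(429,220),50),("TR",(505,220),50),("wellbot",(418,175),40),("wellL",(368,125),40),("wellR",(468,125),40),("screwL",(312,30),40),("screwR",(527,31),40),("tableL far",(303,15),40),("R far",(537,17),40)):
    print(n,wpress("w1",np.array(u)*.8,z))
```

```text
round [-134.5   50.8]
sq [-130.3  -50. ]
sq corner TL [-90.5 -11.8]
TR [-90.6 -86.7]
wellbot [-47.8  -0.9]
wellL [-1.  46.4]
wellR [ -1.2 -47.6]
screwL [78.9 93. ]
screwR [ 77.8 -95.9]
tableL far [ 90.6 100. ]
R far [  88.6 -103.6]
```

```bash
cat >> h.py <<'E'
TL=10;HD=-16;Q=quat(D+HD,TL);A=env.tips_ahead
def pose(cx,cy,back,zt):   # TCP so that the tips' centre is 'back' behind plate centre (press coords)
    h=np.radians(HD);f=np.array([np.cos(h),np.sin(h)]);t=np.radians(TL)
    p=np.array([cx,cy])-f*(back+A*np.sin(t))
    return W(p[0],p[1],zt+A*np.cos(t))
E
python3 - <<'E'
from h import *
import cv2
env.reach(pose(-133,50,60,110),Q)
env.move_l(pose(-133,50,60,43.5),rate=120)
f0=env.read_state()['force']
env.move_l(pose(-133,50,43.5,43.5),rate=50)
env.move_l(pose(-90,46,43.5,43.5),rate=50)
print(env.read_state()['force']-f0)
env.move_l(pose(-20,10.3,43.5,43.5),rate=60)
s=env.read_state();print(s['time_s'],s['tool_pos'],s['force']-f0)
i=snap("w2");cv2.imwrite("pics/w2b.png",cv2.resize(i,(800,500),interpolation=cv2.INTER_CUBIC))
E
```

```text
[-0.18103709  0.48175802 -0.54447458]
7.8167 [557.07665591 113.23611267 122.34364848] [-0.13997058  0.00468654 -0.34654627]
```

View pics/w2b.png

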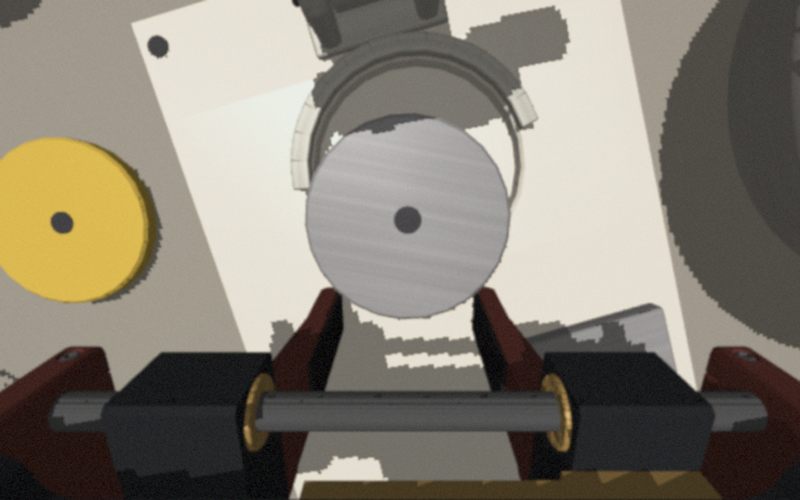

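The plate (centre 408,219) sits squarely between the fingers, with the well right ahead (rim centre about 415,150). I'll continue the push.

Run:
```python
from h import *
import cv2
f0=env.read_state()['force']
r=env.move_l(pose(0,0,43.5,43.5),rate=40,f_stop=12)
s=env.read_state();print(r,s['time_s'],s['tool_pos']-pose(0,0,43.5,43.5),s['force']-f0)
env.hold(.2)
i=snap("w3");cv2.imwrite("pics/w3b.png",cv2.resize(i,(800,500),interpolation=cv2.INTER_CUBIC))
```

```text
False 8.575 [-0.20032547  0.21294855 -0.10154742] [ 0.49786569  0.72606124 -0.66966623]
```

View pics/w3b.png

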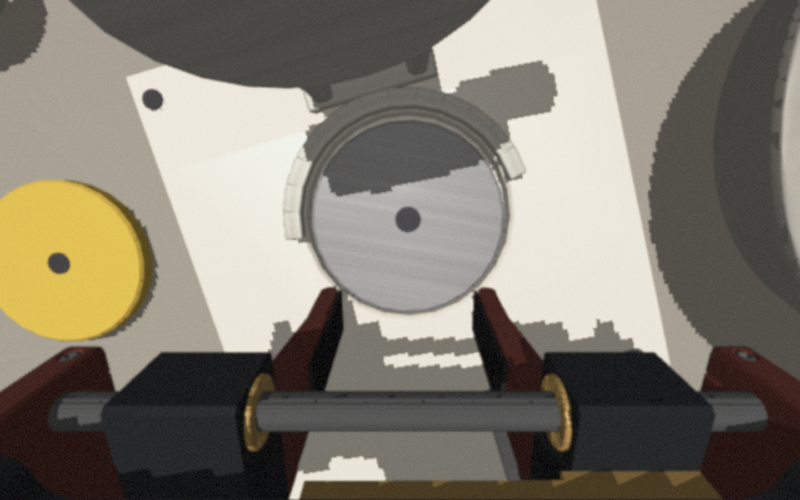

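The plate has shrunk evenly from 204 to 192 px, with a uniform gap to the well's edge, so it is seated flat with its centre at (408,219). Next is the press arm: I'll pull back, rise, and go behind the cross-bar with one finger on each side of the arm.

```bash
cat >> h.py <<'E'
bar=lambda th:(70-170*np.cos(th),70+170*np.sin(th))
V=quat(D)
tip=lambda x,z,y=-1:W(x,y,z+A)
E
python3 - <<'E'
from h import *
import cv2
env.move_l(pose(0,0,65,46),rate=120)
env.move_l(pose(0,0,90,290),rate=250)
set_gripper(44)
env.move_l(tip(-40,300),rot=V,rate=200)
env.move_l(tip(160,300),rate=250)
env.move_l(tip(160,bar(1.75)[1]-15),rate=200)
f0=env.read_state()['force']
x,z=bar(1.75)
r=env.move_l(tip(x+16,z-15),rate=50,f_stop=3)
s=env.read_state();print(r,M.T@(s['tool_pos'][:2]-[px,py]),s['force']-f0,s['time_s'])
i=snap("w4")
a=viewer.camera("scene")[60:210,170:370];b=viewer.camera("side")[120:270,240:440]
cv2.imwrite("pics/c4.png",cv2.resize(np.hstack([a,b]),None,fx=2,fy=2,interpolation=cv2.INTER_CUBIC))
E
```

```text
True [119.42052526  -0.93289958] [-0.24142935  1.11497084 -0.92107773] 13.5083
```

View pics/c4.png

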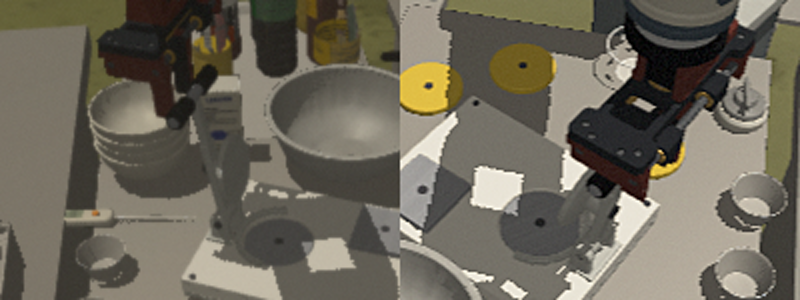

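The fingers (about 170,105 left panel) are behind the bar, astride the arm, and have made contact. The plate is seated at (280,240) left panel. Now I'll follow the arc down.

Run:
```python
from h import *
import cv2
f0=env.read_state()['force'];mx=0
for th in np.arange(1.65,0.69,-0.12):
    x,z=bar(th); r=env.move_l(tip(x+20,z-15),rate=60,f_stop=25)
    f=env.read_state()['force']-f0;mx=max(mx,np.linalg.norm(f))
    if r:print("stop",th,f);break
s=env.read_state();print(th,mx,f,s['time_s'],s['tool_pos'])
b=viewer.camera("side")[120:270,240:440];a=viewer.camera("scene")[60:210,200:400]
cv2.imwrite("pics/c5.png",cv2.resize(np.hstack([a,b]),None,fx=2,fy=2,interpolation=cv2.INTER_CUBIC))
```

```text
0.8099999999999992 1.5920658177110882 [-0.78156601 -0.40896116  0.05848827] 17.5333 [579.41210428 163.24063641 257.76631533]
```

View pics/c5.png

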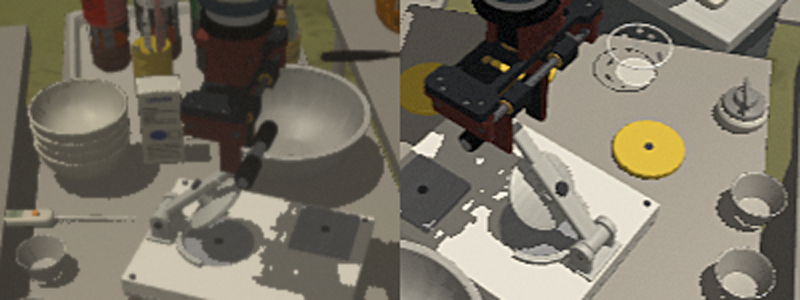

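The arm is at about 0.81 rad, as planned. I'll switch to pushing with the fingertips on top of the bar.

Run:
```python
from h import *
import cv2
x,z=bar(.81)
env.move_l(tip(x+26,z-13),rate=60)
env.move_l(tip(x+26,z+27),rate=120)
env.move_l(tip(x-1,z+27),rate=120)
f0=env.read_state()['force']
r=env.move_l(tip(x-1,z+6),rate=40,f_stop=3)
s=env.read_state();zt=s['tool_pos'][2]-A;print("touch",r,zt,z+11)
mx=0
for th in np.arange(.72,-0.01,-0.09):
    x,z=bar(th); r=env.move_l(tip(x,z+11),rate=50,f_stop=20)
    s=env.read_state();f=s['force']-f0;mx=max(mx,np.linalg.norm(f))
    if r:print("stop",th,f);break
print(th,mx,f,s['tool_pos'][2]-A)
r=env.move_l(tip(-100,78),rate=10,f_stop=10)
s=env.read_state();print(r,s['force']-f0,s['tool_pos'][2]-A,s['time_s'])
```

```text
touch True 200.33244156990918 204.12881964292424
stop 2.220446049250313e-16 [-2.46351893 -0.54767553  8.11859401]
2.220446049250313e-16 8.50179056421106 [-2.46351893 -0.54767553  8.11859401] 81.01689556996837
True [-2.90189984  0.3445104   7.08075501] 81.00352275814396 23.4333
```

Run:
```python
from h import *
import cv2
env.move_l(tip(-100,79),rate=8,f_stop=14)
s=env.read_state();print(s['force'],s['tool_pos'][2]-A)
env.move_l(tip(-100,260),rate=200)
env.reach(tip(-180,260,120),V)
a=viewer.camera("scene")[85:235,220:420];b=viewer.camera("side")[150:300,210:410]
cv2.imwrite("pics/c6.png",cv2.resize(np.hstack([a,b]),None,fx=2,fy=2,interpolation=cv2.INTER_CUBIC))
s=env.read_state();print(s['time_s'],s['force'])
```

```text
[-1.52742643 -0.15336295  6.8861979 ] 80.99049158076892
25.45 [-0.29621564  0.03984321  0.50747627]
```

View pics/c6.png

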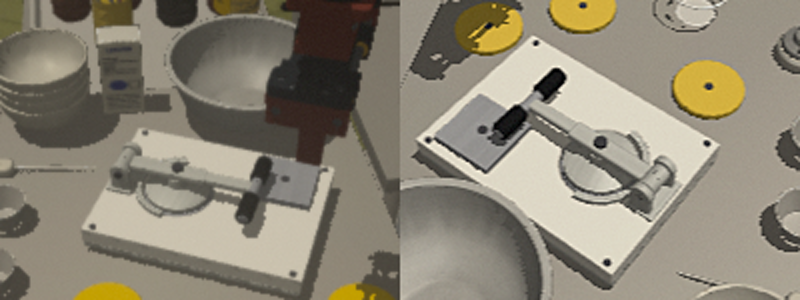

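The arm lies level with its head in the well (about 175,190 left panel). The square plate is still in place and the gripper is clear, so I'm handing the job in.

```bash
python3 -c "
from station import workorder
print(workorder.sign_off())"
```

```text
the job is handed in; nothing more can be done
None
```

The job is handed in at about 25 s: the round plate lies flat in the well, the press arm is all the way down and released, and the square plate and cups were left alone; the hand-in call returned no verdict.

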